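# Press the lamp supply box's cover plate home

### The job

Take the rectangular metal cover plate by its pull bar, lay it into the recess of the grey lamp supply box without dropping it, and press it down at both ends until it is fully home on the hidden seat: level, and giving no more under a last firm push of about 25 N (2.5 kg) held for a moment. Go by feel, as the seat's depth differs each time: never load the box through the plate with more than 40 N. Let go, and leave the other things where they are.

Things in the scene. Friction and masses are not known exactly. Their poses are not given: they have to be found in the camera images.
- cover_plate: The loose cover plate, bare aluminium, rectangular: 120 mm (its x) x 90 mm (y) x 10 mm thick (z up), 0.2 to 0.35 kg. A pull bar stands on it, off-centre at x = -20 mm: 14 mm thick in x, 44 mm long in y, 26 mm high. Origin: centre of the underside. Fits either way round (half a turn). Dark dots on its top at x +-45, y +-30 mm mark the points above the catches.
- bar_top (a point): Middle of the top of the cover plate's pull bar, 36 mm above the plate's underside, 20 mm from its centre towards -x.
- supply_box: The lamp supply box: grey metal, fixed, 170 mm (its x) x 136 mm (y) x 50 mm high, an open recess in its top with a flat seat inside. Origin: centre of its underside. On the seat, at x +-45, y +-30 mm, four round catches stick up, each by its own unknown 3 to 7 mm; each slides down under about 4.5 N, stays where it is pushed, and ends below the seat.
- rim (a point): Centre of the recess's mouth, level with the box's top, 50 mm above the table; axes as the box. The recess is 124 mm (x) x 94 mm (y): 2 mm of play all round the plate. Its seat lies 10 to 19 mm below this point, a depth that differs each time and that no reading gives: fully home, the plate's top is flush with the rim or up to 9 mm below it.
- lens_cap: Bystander: grey lens cap, disc 44 mm across, 9 mm high. Origin: centre of its underside.
- screwdriver: Bystander: screwdriver with black handle, 170 mm long, lying along its x axis.
- lens: Bystander: black camera lens standing upright, 72 mm across, 90 mm high. Origin: centre of its underside.
- glove_carton: Bystander: white carton 75 x 120 x 55 mm. Origin: centre of its underside.
- blade_carton: Bystander: brown carton 100 x 65 x 30 mm. Origin: centre of its underside.
- screw_jar: Bystander: clear jar with lid, 60 mm across, 75 mm high. Origin: centre of its underside.
- port_disc: Bystander: plain round metal disc without a pull bar, 68 mm across, 8 mm thick; not the cover plate. Origin: centre of its underside.
Not all that is in view belongs to the job. What is meant by the cover_plate is not green, and is the larger of those in its own colour. Of the things that look like the supply_box, the larger one is meant.

How it is judged:
By the outcome, as a careful person would: the job done as asked, in the order asked, and still so for the second after the job is handed in, with the robot touching nothing.
It also fails if it takes over 64 s, if anything falls off the work surface, if the arm or the gripper's body presses on something with over 40 N, if the wrist force passes 120 N, or if a joint passes its speed limit or range.

### The arm

A 6-joint arm with a two-finger parallel gripper is mounted at the origin on the work surface. World frame = base frame: x ahead of the robot, y to its left, z up, the work surface at z = 0. Lengths are in m, angles in rad, forces in N, time in s.
With the tool pointing down it reaches from about 0.35 to 0.975 m from the base axis. Payload 4.9 kg.
Tool frame: the origin (TCP) lies between the finger pads; the fingertips stand 17 mm ahead of it and the grasp point (between the pads) lies 2 mm behind it (arm.tip_reach is the distance from the TCP to the fingertips, in m); z points along the fingers, y is the line along which they close (so a half turn about z gives the same grasp; the last joint's range is limited). The gripper opens to 85 mm and grips with 20 to 120 N. Pads are 22 mm wide; open, the fingers measure 114 mm over their backs; the gripper's body (76 mm by 85 mm) begins 54 mm behind the grasp point. The pads swing forward as they close: fully open they stand 13 mm farther back than shut.
Start: joints at [1.194, 0.053, 1.613, -0, 1.476, -0.119], TCP at [0.159, 0.604, 0.224] pointing down, gripper open.
Joint ranges: [-3.01, 3.01], [-1.01, 2.22], [0.06, 2.58], [-1.02, 4.17], [0.09, 2.62], [-3.14, 3.14]. Speed limits (rad/s): [2.57, 2.57, 3.14, 3.14, 3.14, 3.14].

### API

Orientations are given as a rotation vector (axis times angle).
In Python, from workcell import telemetry, optics, close_job, arm gives the robot as it stands.
- The arm moves only by the shell command python3 -m inch 'ROWS'. ROWS is JSON, a list of rows, each a list of 3 entries, a list of its own where there are three numbers: the opening, from -1 (shut) to 1 (fully open), then the shift along the tool's x, y, z as a fraction of full scale, then the turn about the tool's z as a fraction of full scale. A call has 1 to 5 rows; each row is the pose to reach, as a shift and turn from the pose commanded when the call began, along the tool's axes at that moment, turning the shorter way round; what a row does not reach only later rows make up. Full scale, the value 1, is 150 mm for a shift and 180 degrees for a turn. A row lasts 1/10 s, in which the tool goes at most 50 mm and 8.59 degrees, less where a joint would pass 70% of its speed; a pose out of reach is approached as far as the arm can. A call with a number of a shift or a turn outside -1 to 1 is refused whole. A call with a gripper value outside its range is refused whole. The fingers move at their own pace and stop on an object; the grip force is fixed at half the most. Time passes only in rows, so rows that repeat a pose let the fingers close. It gives the time, the measured TCP pose, the force, the opening and the grip force at its end, in the units of the state.
- telemetry.state(): the state, without advancing time (a new reading comes with each control period).
- optics.snapshot(name): name is "scene" or "top" or "wrist"; returns a dict with "image" (400x640x3 uint8, red, green, blue), "fx", "fy", "cx", "cy" (pixels), "R" (3x3) and "t" (3): a world point X has camera coordinates R X + t; the wrist camera has in their place "tool_from_camera" (4x4, takes a point from camera to tool coordinates, whose origin is the TCP and whose axes are the flange's). Camera axes: x right, y down, z forward; pixel columns grow to the right and rows downward; lengths in m; the calibration is good to about 2 mm. A picture is of the moment at which its call begins: read the wrist's pose just before it. There is no depth.
- close_job(): hands the job in; it is judged then, once.
The state is a dict: "t": time; "joints": joint angles; "joint_vel": joint speeds; "tau": joint torques, N m; "ee_pos": TCP position; "tcp_rot": TCP orientation; "force": force on the tool from outside, world axes, zero at the start; "ft_torque": the same for the moment, N m; "grip_width": finger opening in m; "finger_force": force on a finger pad.
Only numpy, scipy, OpenCV 4.12 (cv2) and the standard library are available. Lean on these libraries where they do the work, as an engineer would, in place of code of your own. Each camera call takes 0.05 s, during which the arm holds its last target. There are 200 camera calls.

## Working session

There is one attempt and no reset: what is moved stays moved. The work goes in short steps, Python scripts to look and compute and a shell command to move; the robot and the scene stay as the last step left them, time stands still between calls to the robot, and variables do not carry over. Pictures are saved under pics/ and viewed, at most 10 in all, crops included, and the job is handed in when it is done.

```bash
mkdir -p pics; python3 - <<'E'
from workcell import telemetry, optics
import cv2,json
s=telemetry.state(); print({k:s[k] for k in("t","ee_pos","tcp_rot","force","grip_width")})
for n in("scene","top"):
    d=optics.snapshot(n); cv2.imwrite(f"pics/{n}0.png",d["image"][:,:,::-1]); print(n,d["fx"],d["cx"],d["cy"],d["R"],d["t"])
E
```

```text
{'t': 0.0, 'ee_pos': array([0.15911478, 0.60373315, 0.2230444 ]), 'tcp_rot': array([-0.40381114, -3.11501263,  0.00317818]), 'force': array([-0.19016708,  0.7984618 ,  0.37405375]), 'grip_width': 0.08527011631453522}
scene 417.71844255800767 322.1917293070333 197.773482948965 [[-0.70028512  0.7137403  -0.01324868]
 [ 0.53784573  0.51532152 -0.66720739]
 [-0.46938548 -0.47436116 -0.74475417]] [ 0.38052051 -0.21790915  1.60821833]
top 369.5761664737872 323.34525338976664 203.75175653450043 [[-6.82581612e-04 -9.99992952e-01 -3.69176377e-03]
 [-9.96915049e-01  9.70220160e-04 -7.84821183e-02]
 [ 7.84851470e-02  3.62680441e-03 -9.96908686e-01]] [-0.02026742  0.51947894  0.94478792]
```

View pics/scene0.png

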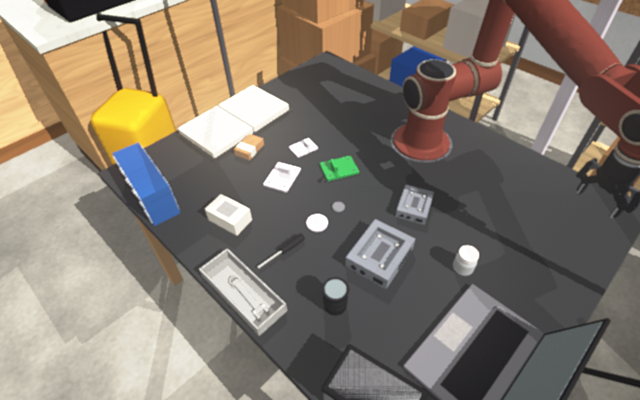

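View pics/top0.png

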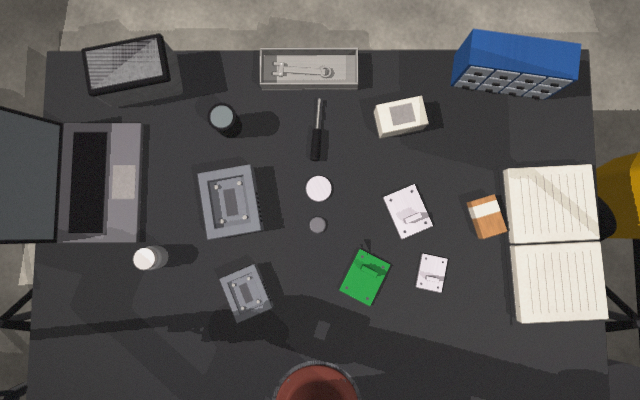

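Plate candidates in the top view are the bare plate at (408,211), a smaller bare one at (432,272) and a green one at (365,277). The plate at (408,211) is meant: it isn't green and is the larger in its colour. Box candidates are (229,201) and (246,292); the larger, (229,201), is meant. I'll confirm both in one enlarged crop.

```bash
python3 - <<'E'
import cv2,numpy as np
t=cv2.imread("pics/top0.png")
a=cv2.resize(t[175:305,335:465],(390,390),interpolation=cv2.INTER_CUBIC)
b=cv2.resize(t[155:285,180:310],(390,390),interpolation=cv2.INTER_CUBIC)
cv2.imwrite("pics/crop.png",np.hstack([a,b]))
E
cat > h.py <<'E'
import numpy as np,cv2
from scipy.spatial.transform import Rotation as Ro
def ray(d,uv):
    "camera centre and ray in world for fixed cams"
    v=np.array([(uv[0]-d["cx"])/d["fx"],(uv[1]-d["cy"])/d["fy"],1])
    return -d["R"].T@d["t"], d["R"].T@v
def atz(d,uv,z):
    c,r=ray(d,uv); return c+r*(z-c[2])/r[2]
def proj(d,X):
    p=np.asarray(X)@d["R"].T+d["t"]; return p[:,:2]/p[:,2:]*[d["fx"],d["fy"]]+[d["cx"],d["cy"]]
def wrist(optics,telemetry):
    s=telemetry.state(); d=dict(optics.snapshot("wrist"))
    T=np.eye(4);T[:3,:3]=Ro.from_rotvec(s["tcp_rot"]).as_matrix();T[:3,3]=s["ee_pos"]
    W=T@np.array(d["tool_from_camera"]); d["R"]=W[:3,:3].T; d["t"]=-d["R"]@W[:3,3]; return d
def tri(obs):
    A=np.zeros((3,3));b=np.zeros(3)
    for d,uv in obs:
        c,r=ray(d,uv); r=r/np.linalg.norm(r); P=np.eye(3)-np.outer(r,r); A+=P;b+=P@c
    return np.linalg.solve(A,b)
E
python3 - <<'E'
from h import *
from workcell import optics,telemetry
d=optics.snapshot("top"); s=optics.snapshot("scene")
for n,a,b,z in(("plate",(408,211),(282,177),.01),("box",(229,201),(381,253),.05)):
    print(n,atz(d,a,z).round(3),tri([(d,a),(s,b)]).round(3))
print(telemetry.state()["t"]); w=wrist(optics,telemetry); print(w["R"],w["fx"],-w["R"].T@w["t"])
T=Ro.from_rotvec(telemetry.state()["tcp_rot"]).as_matrix();print(T.round(3))
E
```

```text
plate [ 0.501 -0.244  0.01 ] [ 0.501 -0.245 -0.001]
box [0.524 0.218 0.05 ] [0.526 0.225 0.026]
0.2
[[ 0.25495556  0.96694954 -0.00249935]
 [ 0.92998946 -0.24450083  0.27447943]
 [ 0.26479667 -0.07230443 -0.96158972]] 336.8684013944268 [0.09050539 0.62302017 0.37420731]
[[-0.967  0.255 -0.   ]
 [ 0.255  0.967 -0.001]
 [ 0.    -0.001 -1.   ]]
```

View pics/crop.png

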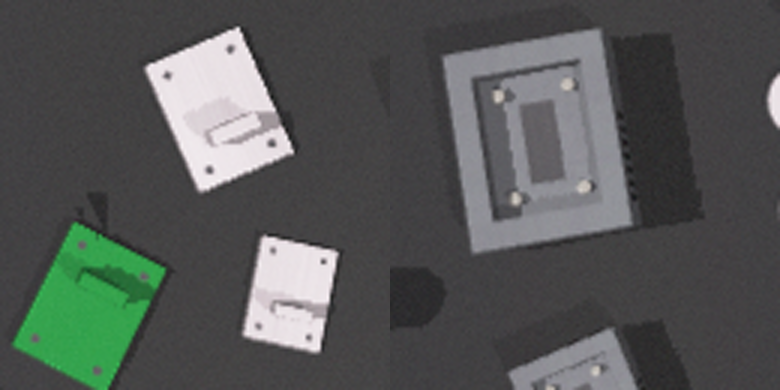

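The crop confirms it: the large bare plate has its bar at crop (233,127), near the robot-side end. The larger box shows four catches and is not green. Next I'll hover over the box, with the tool turned to the placing yaw.

```bash
python3 -m inch '[[1,[-1,-0.62,0],0],[1,[-1,-0.62,0],0],[1,[-1,-0.62,0],0],[1,[-1,-0.62,0],0]]' 
python3 -m inch '[[1,[-1,-0.62,0],0],[1,[-1,-0.62,0],0],[1,[-1,-0.62,0],0],[1,[-1,-0.62,0],0]]' 
python3 -m inch '[[1,[-1,-0.62,0],0],[1,[-1,-0.62,0],0],[1,[-1,-0.62,0],0],[1,[-1,-0.62,0],0]]' 
python3 -m inch '[[1,[0,0,0],0.184],[1,[0,0,0],0.184],[1,[0,0,0],0.184],[1,[0,0,0],0.184]]' 
python3 -m inch '[[1,[0,0,0],0.184],[1,[0,0,0],0.184],[1,[0,0,0],0.184],[1,[0,0,0],0.184],[1,[0,0,0],0.184]]'
cat > snap.py <<'E'
import sys,pickle; from h import *; from workcell import optics,telemetry
d=wrist(optics,telemetry); pickle.dump(d,open(sys.argv[1]+".pkl","wb")); cv2.imwrite(f"pics/{sys.argv[1]}.png",d["image"][:,:,::-1])
E
python3 snap.py b1
python3 -m inch '[[1,[0,-0.4,0],0],[1,[0,-0.4,0],0],[1,[0,-0.4,0],0],[1,[0,-0.4,0],0]]'
python3 snap.py b2
```

```text
t: 0.65
ee_pos: [0.2824, 0.4738, 0.2242]
tcp_rot: [0.407, 3.114, -0.001]
force: [0.8, 0.8, -0.7]
grip_width: 0.0849
finger_force: 0.0
t: 1.05
ee_pos: [0.4039, 0.3454, 0.2243]
tcp_rot: [0.408, 3.114, -0.001]
force: [-0.3, 0.8, 0.4]
grip_width: 0.0855
finger_force: 0.0
t: 1.45
ee_pos: [0.5253, 0.2169, 0.2243]
tcp_rot: [0.408, 3.114, -0.001]
force: [-0.6, -0.2, 0.3]
grip_width: 0.0854
finger_force: 0.0
t: 1.85
ee_pos: [0.5233, 0.2196, 0.2241]
tcp_rot: [-1.284, -2.867, 0.0]
force: [0.3, 0.9, -0.2]
grip_width: 0.0853
finger_force: 0.0
t: 2.35
ee_pos: [0.5232, 0.2198, 0.2242]
tcp_rot: [-2.04, -2.389, 0.0]
force: [0.5, -0.4, -0.9]
grip_width: 0.0853
finger_force: 0.0
t: 2.8
ee_pos: [0.465, 0.2107, 0.2254]
tcp_rot: [2.038, 2.389, 0.003]
force: [0.7, 0.2, 0.7]
grip_width: 0.0853
finger_force: 0.0
```

View pics/b1.png

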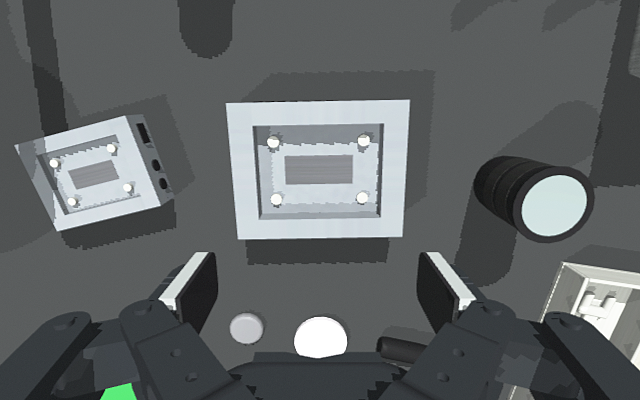

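b1 shows the box, with outer top corners at about (226,101), (410,99), (403,237) and (239,239) and the recess with four catches inside.

```bash
cat >> h.py <<'E'
def subpix(d,pts,w=5):
    g=cv2.cvtColor(np.ascontiguousarray(d["image"]),cv2.COLOR_RGB2GRAY)
    return cv2.cornerSubPix(g,np.float32(pts).reshape(-1,1,2),(w,w),(-1,-1),(3,50,.01)).reshape(-1,2)
def rect(L,W): return np.array([[-L/2,-W/2],[-L/2,W/2],[L/2,W/2],[L/2,-W/2]])
def fit(obs,x0,L,W):
    from scipy.optimize import least_squares
    def M(p):
        c,s=np.cos(p[3]),np.sin(p[3]); q=rect(L,W)@np.array([[c,s],[-s,c]])+p[:2]; return np.c_[q,np.full(4,p[2])]
    f=lambda p:np.concatenate([(proj(d,M(p))-uv).ravel() for d,uv in obs])
    r=least_squares(f,x0,x_scale=[.01,.01,.01,.1]); return r.x,f(r.x),M
E
python3 - <<'E'
from h import *; import pickle
d1,d2=[pickle.load(open(f"b{i}.pkl","rb")) for i in(1,2)]
x0=[.523,.22,.05,.157]
_,_,M=fit([(d1,np.zeros((4,2)))],x0,.17,.136)
print("pred b1",proj(d1,M(x0)).round(1).tolist()); 
u1=subpix(d1,[(239,239),(226,101),(410,99),(403,237)])
print(u1)
# order match
import itertools
P=proj(d1,M(x0)); o=[int(np.argmin(np.linalg.norm(u1-p,axis=1))) for p in P]; u1=u1[o]; print(o)
p1,r,_=fit([(d1,u1)],x0,.17,.136); print("single",p1.round(4),r.round(1))
g2=proj(d2,M(p1)); u2=subpix(d2,g2); print((u2-g2).round(1))
p,r,_=fit([(d1,u1),(d2,u2)],x0,.17,.136); print("both",p.round(4),r.round(1))
print([tri([(d1,a),(d2,b)]).round(4).tolist() for a,b in zip(u1,u2)])
im=d2["image"][:,:,::-1].copy()
for q,c in((M(p),(0,0,255)),):
    cv2.polylines(im,[proj(d2,q).round().astype(int)],1,c)
for L,W in((.124,.094),):
    c,s=np.cos(p[3]),np.sin(p[3]);q=np.c_[rect(L,W)@np.array([[c,s],[-s,c]])+p[:2],np.full(4,p[2])]
    cv2.polylines(im,[proj(d2,q).round().astype(int)],1,(0,255,0))
cv2.imwrite("pics/b2o.png",im)
E
```

```text
pred b1 [[236.4, 239.7], [226.8, 104.1], [409.7, 104.1], [399.8, 239.8]]
[[237.52626 238.81308]
 [225.36986 102.663  ]
 [409.40762  99.23347]
 [401.80945 236.39497]]
[0, 1, 2, 3]
single [0.5229 0.2229 0.0511 0.1747] [ 0.   0.1  0.  -0.1  0.   0.  -0.1 -0.1]
[[-0.1  0.2]
 [-0.1 -0.1]
 [ 0.1  0.1]
 [ 0.1 -0.3]]
both [0.5228 0.2229 0.0512 0.1749] [-0.   0.1 -0.  -0.1  0.  -0.  -0.  -0.1  0.1 -0.2  0.1  0.1 -0.1 -0.1
 -0.   0.3]
[[0.4509, 0.1409, 0.0507], [0.4272, 0.2751, 0.0508], [0.5945, 0.3045, 0.0519], [0.6183, 0.1709, 0.0513]]
```

View pics/b2o.png

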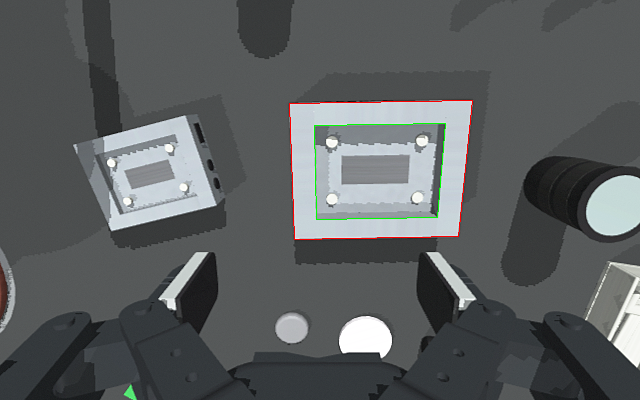

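The overlay matches the box's outer edge and mouth (green rectangle 316–445, 124–219). The box is at (0.523,0.223), yaw 10.0°, top at z≈0.051. Now the plate.

```bash
for i in 1; do python3 -m inch '[[1,[-1,-0.08,0],0],[1,[-1,-0.08,0],0],[1,[-1,-0.08,0],0],[1,[-1,-0.08,0],0]]' 
python3 -m inch '[[1,[-1,-0.08,0],0],[1,[-1,-0.08,0],0],[1,[-1,-0.08,0],0],[1,[-1,-0.08,0],0]]' 
python3 -m inch '[[1,[-1,-0.08,0],-0.083],[1,[-1,-0.08,0],-0.083],[1,[-1,-0.08,0],-0.083],[1,[-1,-0.08,0],-0.083],[1,[-1,-0.08,0],-0.083]]';done |grep -A2 t:|tail -3
python3 snap.py p1
python3 -m inch '[[1,[0,-0.4,0],0],[1,[0,-0.4,0],0],[1,[0,-0.4,0],0],[1,[0,-0.4,0],0]]'
python3 snap.py p2
python3 - <<'E'
from h import *; import pickle
d=[pickle.load(open(f"p{i}.pkl","rb")) for i in(1,2)]
for L,W,x0 in((.12,.09,[.501,-.245,.01,.42]),):
    for k in range(3):
        obs=[]
        for q in d:
            M=fit([(q,np.zeros((4,2)))],x0,L,W)[2]; g=proj(q,M(x0)); obs.append((q,subpix(q,g,9 if k==0 else 4)))
        x0,r,M=fit(obs,x0,L,W); print(np.round(x0,4),r.round(1))
    print([tri([(d[0],a),(d[1],b)]).round(4).tolist() for a,b in zip(obs[0][1],obs[1][1])])
x,y,z,a=x0
c,s=np.cos(a),np.sin(a); Rz=np.array([[c,-s],[s,c]])
B=np.c_[(rect(.014,.044)+[-.02,0])@Rz.T+[x,y],np.full(4,z+.026)]
out=[]
for q in d:
    im=q["image"][:,:,::-1].copy()
    cv2.polylines(im,[proj(q,M(x0)).round().astype(int)],1,(0,0,255)); cv2.polylines(im,[proj(q,B).round().astype(int)],1,(0,255,0))
    m=proj(q,M(x0)).mean(0).astype(int); out.append(cv2.resize(im[max(0,m[1]-80):m[1]+80,m[0]-100:m[0]+100],(400,320)))
cv2.imwrite("pics/po.png",np.hstack(out))
u=[subpix(q,proj(q,B),3) for q in d]; print("bar",[tri([(d[0],a),(d[1],b)]).round(4).tolist() for a,b in zip(*u)], "pred",B.round(4).tolist())
E
```

```text
tcp_rot: [-1.714, -2.632, -0.001]
force: [0.9, 0.1, -0.4]
grip_width: 0.0856
t: 4.6
ee_pos: [0.4448, -0.2629, 0.2248]
tcp_rot: [1.71, 2.634, 0.001]
force: [-0.4, 0.4, -0.1]
grip_width: 0.0853
finger_force: 0.0
[ 0.4998 -0.2401  0.0102  0.3975] [-0.2 -0.2 -0.2  0.3 -0.   0.3  0.2 -0.  -0.1 -0.3  0.1  0.1  0.1 -0.1
  0.1 -0.2]
[ 0.4999 -0.2402  0.0096  0.3974] [-0.1 -0.1 -0.1  0.3  0.2  0.3  0.1 -0.  -0.1 -0.3 -0.2  0.2  0.2 -0.2
 -0.1 -0.1]
[ 0.4999 -0.2402  0.0096  0.3974] [-0.1 -0.1 -0.1  0.3  0.2  0.3  0.1 -0.  -0.1 -0.3 -0.2  0.2  0.2 -0.2
 -0.1 -0.1]
[[0.4622, -0.3051, 0.0097], [0.4272, -0.2216, 0.0098], [0.5375, -0.1755, 0.0103], [0.5723, -0.2583, 0.0108]]
bar [[0.4837, -0.2695, 0.0354], [0.4664, -0.2305, 0.0249], [0.4792, -0.2252, 0.0314], [0.495, -0.2641, 0.0411]] pred [[0.4835, -0.2709, 0.0356], [0.4665, -0.2303, 0.0356], [0.4794, -0.2249, 0.0356], [0.4965, -0.2655, 0.0356]]
```

View pics/po.png

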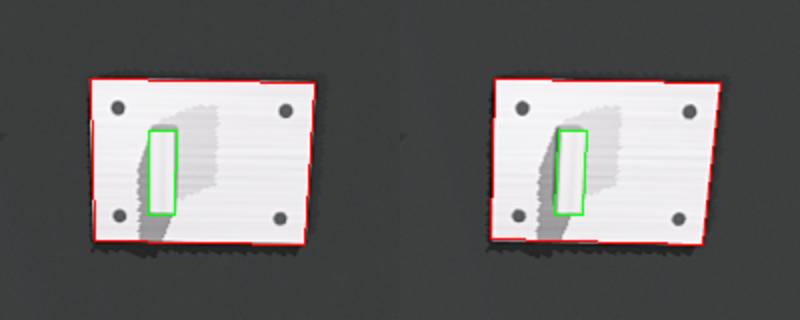

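The overlays fit: plate in red, bar in green at about (163,172) and (571,172) in the crops. The bar top measures ≈0.035 m, against 0.036 in the text. Next I'll align and descend.

```bash
python3 -c "
from workcell import arm;print(arm.tip_reach)"
python3 -m inch '[[1,[-0.008,0.264,0.3],0.007],[1,[-0.008,0.264,0.9],0.007],[1,[-0.008,0.264,0.9],0.007],[1,[-0.008,0.264,0.9],0.007],[1,[-0.008,0.264,0.9],0.007]]'
```

```text
0.017
t: 5.15
ee_pos: [0.481, -0.2483, 0.0893]
tcp_rot: [-1.739, -2.614, -0.0]
force: [0.5, -0.8, 0.9]
grip_width: 0.0854
finger_force: 0.0
```

```bash
python3 -m inch '[[1,[0,0.003,0.2],0],[1,[0,0.003,0.385],0],[1,[0,0.003,0.385],0],[1,[0,0.003,0.385],0]]'
python3 -m inch '[[-1,[0,0,0],0],[-1,[0,0,0],0],[-1,[0,0,0],0],[-1,[0,0,0],0],[-1,[0,0,0],0]]'
python3 -m inch '[[-1,[0,0,0],0],[-1,[0,0,0],0],[-1,[0,0,0],0],[-1,[0,0,0],0],[-1,[0,0,0],0]]'
```

```text
t: 5.55
ee_pos: [0.4828, -0.25, 0.0346]
tcp_rot: [1.739, 2.611, -0.0]
force: [-0.0, 0.5, 0.5]
grip_width: 0.0853
finger_force: 0.0
t: 6.05
ee_pos: [0.4812, -0.2489, 0.0318]
tcp_rot: [1.741, 2.614, -0.0]
force: [0.1, 0.6, 0.6]
grip_width: 0.0128
finger_force: 0.0
t: 6.55
ee_pos: [0.4811, -0.2489, 0.0315]
tcp_rot: [-1.742, -2.615, 0.0]
force: [0.6, 0.7, 0.4]
grip_width: 0.0
finger_force: 0.0
```

The fingers closed on nothing, so I'll look.

```bash
python3 - <<'E'
from h import *; from workcell import optics,telemetry
w=wrist(optics,telemetry)["image"];s=optics.snapshot("scene")["image"];t=optics.snapshot("top")["image"]
a=cv2.resize(w[100:400,140:540],(400,300))
b=cv2.resize(s[100:250,220:420],(400,300),interpolation=cv2.INTER_CUBIC);
c=cv2.resize(t[150:270,340:500],(400,300),interpolation=cv2.INTER_CUBIC)
cv2.imwrite("pics/miss.png",np.vstack([np.hstack([a,b]),np.hstack([c,c])])[:,:,::-1])
E
```

```text
(no output)
```

View pics/miss.png

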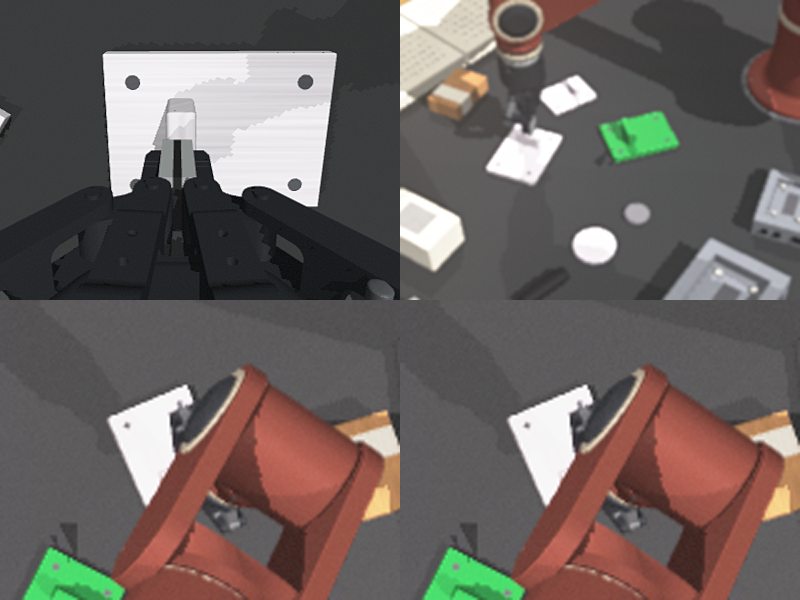

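```bash
python3 - <<'E'
from h import *; from workcell import optics,telemetry
s=telemetry.state();w=wrist(optics,telemetry)
x,y,z,a=.4999,-.2402,.0096,.3974
c,sn=np.cos(a),np.sin(a);Rz=np.array([[c,-sn],[sn,c]])
P=np.c_[rect(.12,.09)@Rz.T+[x,y],np.full(4,z)];B=np.c_[(rect(.014,.044)+[-.02,0])@Rz.T+[x,y],np.full(4,z+.026)]
f=lambda X:(proj(w,X)-[140,100]).round().tolist()
print("plate",f(P));print("bar",f(B))
R=Ro.from_rotvec(s["tcp_rot"]).as_matrix();print(s["ee_pos"],R.round(3))
print("tool pts z=-.02,0,.017",f(np.array([s["ee_pos"]+R@[0,0,k] for k in(-.02,0,.017)])))
print("tool x+-11 at tip",f(np.array([s["ee_pos"]+R@[k,0,.017] for k in(-.011,.011)])))
E
```

```text
plate [[112.0, 206.0], [102.0, 53.0], [336.0, 53.0], [316.0, 206.0]]
bar [[166.0, 196.0], [165.0, 111.0], [196.0, 111.0], [194.0, 196.0]]
[ 0.48108002 -0.24885064  0.03155595] [[-0.385  0.923 -0.   ]
 [ 0.923  0.385 -0.   ]
 [-0.    -0.    -1.   ]]
tool pts z=-.02,0,.017 [[179.0, 173.0], [179.0, 153.0], [179.0, 139.0]]
tool x+-11 at tip [[179.0, 158.0], [179.0, 120.0]]
```

The plate hasn't moved. The shut tips seem to sit just above the bar top, so the reach is less than assumed. I'll check by feel, lowering in small steps.

```bash
for i in 1; do python3 -m inch '[[-1,[0,0,0.013],0],[-1,[0,0,0.013],0]]'
python3 -m inch '[[-1,[0,0,0.013],0],[-1,[0,0,0.013],0]]'; done | grep -E "ee_pos|force"; cat ..*.md 2>/dev/null | head -5; python3 -c "
from workcell import arm; print({k:getattr(arm,k) for k in dir(arm) if k[0]!='_'})"
```

```text
ee_pos: [0.4809, -0.2487, 0.0293]
force: [0.2, 0.1, -0.3]
finger_force: 0.0
ee_pos: [0.4811, -0.2488, 0.029]
force: [-4.1, 3.3, 9.6]
finger_force: 4.7
{'PlanningError': <class 'workcell.PlanningError'>, 'tip_reach': 0.017}
```

```bash
python3 - <<'E'
from h import *; from workcell import optics,telemetry
w=wrist(optics,telemetry)["image"];s=optics.snapshot("scene")["image"]
a=cv2.resize(w[170:350,240:400],(400,450),interpolation=cv2.INTER_CUBIC)
b=cv2.resize(s[125:205,250:320],(394,450),interpolation=cv2.INTER_CUBIC);
cv2.imwrite("pics/z.png",np.hstack([a,b])[:,:,::-1]); print(telemetry.state()["force"],telemetry.state()["grip_width"])
E
```

```text
[-3.38531187  2.72119519  9.91407511] 0.0003335212062673894
```

View pics/z.png

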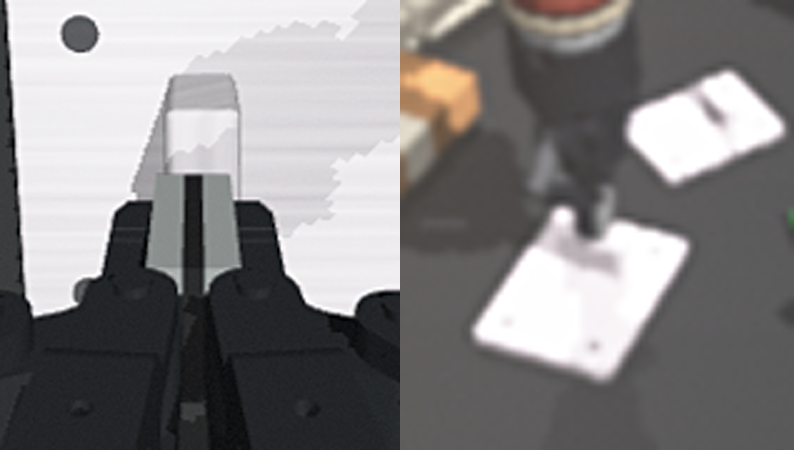

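```bash
python3 - <<'E'
from h import *; from workcell import optics
s=optics.snapshot("scene"); t=np.array([.481,-.2488])
f=lambda X:((proj(s,X)-[250,125])*5.63+[400,0]).round().tolist()
print("tip z .012/.036/.060",f(np.array([[*t,.012],[*t,.036],[*t,.06]])))
x,y,z,a=.4999,-.2402,.0096,.3974
c,sn=np.cos(a),np.sin(a);Rz=np.array([[c,-sn],[sn,c]])
print("plate",f(np.c_[rect(.12,.09)@Rz.T+[x,y],np.full(4,z)]));print("bar top",f(np.c_[(rect(.014,.044)+[-.02,0])@Rz.T+[x,y],np.full(4,z+.026)]))
E
python3 -m inch '[[-1,[0,0,-0.04],0],[-1,[0,0,-0.04],0]]' | grep -E "ee|force"
ls; python3 -c "
from workcell import telemetry as t
s=t.state();print(s['joints'],s['tcp_rot'])"
```

```text
tip z .012/.036/.060 [[595.0, 259.0], [592.0, 232.0], [589.0, 204.0]]
plate [[559.0, 205.0], [686.0, 240.0], [607.0, 368.0], [475.0, 330.0]]
bar top [[566.0, 218.0], [629.0, 235.0], [620.0, 249.0], [556.0, 232.0]]
ee_pos: [0.4817, -0.2493, 0.0345]
force: [0.8, -0.1, -0.8]
finger_force: 0.0
b1.pkl
b2.pkl
h.py
p1.pkl
p2.pkl
pics
snap.py
[-6.14777306e-01  5.45827554e-02  1.94913520e+00  1.44829640e-05
  1.13601757e+00 -1.01042575e+00] [ 1.74050004e+00  2.61315916e+00 -5.86782941e-05]
```

The tips do rest on the bar top at TCP z 0.029, so they stand about 24 mm farther back than tip_reach says. I'll raise, open, and go correspondingly lower to TCP z ≈ 0.009.

```bash
python3 -m inch '[[-1,[0,0,-0.2],0],[1,[0.013,0.007,-0.2],0],[1,[0.013,0.007,-0.2],0],[1,[0.013,0.007,-0.2],0],[1,[0.013,0.007,-0.2],0]]' 
python3 -m inch '[[1,[0,0,0],0],[1,[0,0,0.15],0],[1,[0,0,0.25],0],[1,[0,0,0.3],0],[1,[0,0,0.3],0]]' 
python3 -m inch '[[1,[0,0,0.03],0],[1,[0,0,0.05],0],[1,[0,0,0.07],0],[1,[0,0,0.07],0],[1,[0,0,0.07],0]]'
```

```text
t: 8.0
ee_pos: [0.4805, -0.2461, 0.0623]
tcp_rot: [-1.74, -2.613, -0.0]
force: [0.0, -0.6, 0.1]
grip_width: 0.0581
finger_force: 0.0
t: 8.5
ee_pos: [0.48, -0.2457, 0.0166]
tcp_rot: [-1.739, -2.611, -0.0]
force: [0.1, -1.2, 1.0]
grip_width: 0.085
finger_force: 0.0
t: 9.0
ee_pos: [0.4814, -0.2467, 0.0083]
tcp_rot: [1.741, 2.615, -0.0]
force: [-0.3, -0.1, 0.9]
grip_width: 0.0858
finger_force: 0.0
```

```bash
python3 -m inch '[[0,[0,0,0],0],[-0.4,[0,0,0],0],[-0.4,[0,0,0],0],[-0.4,[0,0,0],0],[-0.4,[0,0,0],0]]' 
python3 -m inch '[[-1,[0,0,0],0],[-1,[0,0,0],0],[-1,[0,0,0],0],[-1,[0,0,0],0],[-1,[0,0,0],0]]'
python3 -m inch '[[-1,[0,0,0],0],[-1,[0,0,0],0],[-1,[0,0,0],0],[-1,[0,0,0],0],[-1,[0,0,0],0]]'
```

```text
t: 9.5
ee_pos: [0.4813, -0.2466, 0.0082]
tcp_rot: [-1.741, -2.615, -0.0]
force: [-0.6, 0.6, 0.4]
grip_width: 0.0255
finger_force: 0.0
t: 10.0
ee_pos: [0.4815, -0.2468, 0.0084]
tcp_rot: [1.741, 2.614, -0.0]
force: [0.5, -0.7, 2.5]
grip_width: 0.0129
finger_force: 60.9
t: 10.5
ee_pos: [0.4815, -0.2468, 0.0084]
tcp_rot: [1.741, 2.614, -0.0]
force: [-0.6, 0.3, 4.3]
grip_width: 0.0128
finger_force: 61.0
```

Gripped: width 12.8 mm, 61 N. Lifting.

```bash
python3 -m inch '[[-1,[0,0,-0.03],0],[-1,[0,0,-0.1],0],[-1,[0,0,-0.3],0],[-1,[0,0,-0.55],0],[-1,[0,0,-0.8],0]]' 
python3 -m inch '[[-1,[0,0,0],0],[-1,[0,0,0],0]]'
python3 -m inch '[[-1,[0.2,0,0],0],[-1,[0.45,0,0],0.02],[-1,[0.7,0,0],0.04],[-1,[0.95,0,0],0.06],[-1,[1,0,0],0.07]]' 
python3 - <<'E'
from h import *; from workcell import telemetry as T
s=T.state(); R=Ro.from_rotvec(s["tcp_rot"]).as_matrix()
yaw=np.arctan2(R[1,1],R[0,1]); a=.1749
tgt=np.array([.5228,.2229])-.02*np.array([np.cos(a),np.sin(a)])
d=R.T@np.r_[tgt-s["ee_pos"][:2],0]
print(s["ee_pos"],np.degrees(yaw),"tool d frac",d/.15,"turn",(yaw-a)/np.pi,s["force"],s["grip_width"],s["t"])
E
```

```text
t: 11.0
ee_pos: [0.4804, -0.246, 0.1289]
tcp_rot: [-1.74, -2.613, -0.0]
force: [-0.1, -0.8, -2.5]
grip_width: 0.0125
finger_force: 60.2
t: 11.2
ee_pos: [0.4816, -0.2468, 0.1292]
tcp_rot: [1.74, 2.613, -0.0]
force: [-0.7, -0.0, -2.3]
grip_width: 0.0129
finger_force: 60.3
t: 11.7
ee_pos: [0.4201, -0.1047, 0.1246]
tcp_rot: [-2.013, -2.403, 0.002]
force: [0.1, -1.2, -2.3]
grip_width: 0.0128
finger_force: 60.3
[ 0.42009811 -0.10466004  0.124639  ] 10.108533311634078 tool d frac [2.02986999 0.92397941 0.00438635] turn 0.00048611930442210875 [ 0.13549668 -1.18269289 -2.26435536] 0.012788059364676075 11.7
```

```bash
(python3 -m inch '[[-1,[0.25,0.11,0],0],[-1,[0.5,0.22,0],0],[-1,[0.75,0.34,0],0],[-1,[1,0.45,0],0],[-1,[1,0.45,0],0]]' 
python3 -m inch '[[-1,[0.25,0.11,0],0],[-1,[0.5,0.22,0],0],[-1,[0.75,0.34,0],0],[-1,[1,0.46,-0.03],0],[-1,[1,0.46,-0.03],0]]'
python3 -m inch '[[-1,[0,0,0],0],[-1,[0,0,0],0],[-1,[0,0,0],0]]' )|tail -5
python3 snap.py h1
python3 - <<'E'
from h import *; from workcell import telemetry as T; import pickle
s=T.state(); R=Ro.from_rotvec(s["tcp_rot"]).as_matrix()
yaw=np.arctan2(R[1,1],R[0,1]); a=.1749
tgt=np.array([.5228,.2229])-.02*np.array([np.cos(a),np.sin(a)])
print(s["ee_pos"],np.degrees(yaw),(R.T@np.r_[tgt-s["ee_pos"][:2],0])/.15)
w=pickle.load(open("h1.pkl","rb"))
c=s["ee_pos"][:2]+.02*R[:2,1]; z=s["ee_pos"][2]-.0084+.0098
x0=np.array([*c,z,yaw]); M=fit([(w,np.zeros((4,2)))],x0,.12,.09)[2]
g=proj(w,M(x0)); print("pred corners",g.round().tolist())
im=w["image"][:,:,::-1].copy(); cv2.polylines(im,[g.round().astype(int)],1,(0,0,255))
cv2.imwrite("pics/h1o.png",im)
E
```

```text
ee_pos: [0.5047, 0.2097, 0.1316]
tcp_rot: [-2.019, -2.406, 0.003]
force: [-0.4, 0.0, -2.3]
grip_width: 0.0126
finger_force: 60.4
[0.50494964 0.20978476 0.13197733] 9.973276728416321 [ 6.53926192e-02 -9.86410034e-04 -1.41195464e-05]
pred corners [[243.0, 333.0], [231.0, 162.0], [500.0, 162.0], [474.0, 333.0]]
```

View pics/h1o.png

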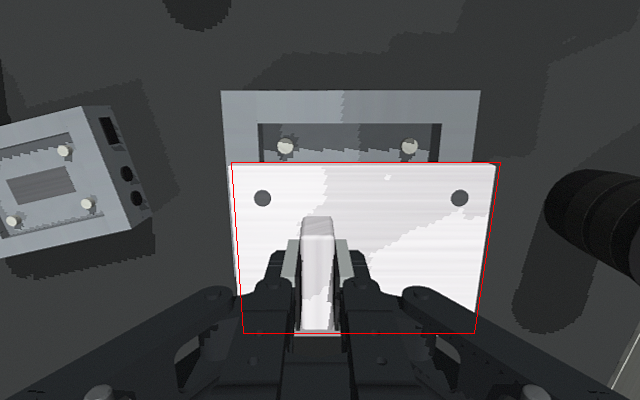

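The plate hangs level in the grip, with the bar between the pads at (318,270). Its upper edge is at row 163, columns 231–496, and the box mouth is behind it. I'll measure its in-hand offset against the box.

```bash
cat > hand.py <<'E'
from h import *; import pickle,sys; from scipy.optimize import least_squares
from workcell import telemetry as T
w=pickle.load(open("h1.pkl","rb")); s=T.state(); R=Ro.from_rotvec(s["tcp_rot"]).as_matrix(); yaw=np.arctan2(R[1,1],R[0,1])
def solve(loc,uv,x0,free):
    x0=np.array(x0,float)
    def f(q):
        p=x0.copy(); p[free]=q; c,sn=np.cos(p[3]),np.sin(p[3]); X=np.c_[loc@np.array([[c,sn],[-sn,c]])+p[:2],np.full(len(loc),p[2])]
        return (proj(w,X)-uv).ravel()
    r=least_squares(f,x0[free],x_scale=.01); x0[free]=r.x; return x0,r.fun.round(1)
g=cv2.cvtColor(w["image"],cv2.COLOR_RGB2GRAY)
def dot(u,v):
    p=g[v-14:v+15,u-14:u+15]; m=(p<150); y,x=np.nonzero(m); return [u-14+x.mean(),v-14+y.mean()]
D=np.array([dot(262,198),dot(460,198)]); C=subpix(w,[(231,163),(497,163)],4); B=subpix(w,[(221,91),(480,91)],4)
print(D,C,B)
c=s["ee_pos"][:2]+.02*R[:2,1]
P,r=solve(np.array([[-.045,.03],[.045,.03],[-.06,.045],[.06,.045]]),np.vstack([D,C]),[*c,.133,yaw],[0,1,2,3]); print("plate",P.round(4),r)
Q,r=solve(np.array([[-.085,.068],[.085,.068]]),B,[.5228,.2229,.0512,.1749],[0,1,3]); print("box",Q.round(4),r)
for Z in((.5228,.2229,0,.1749),Q):
    print("tool shift frac",(R.T@np.r_[Z[:2]-P[:2],0]/.15).round(4),"turn",(P[3]-Z[3])/np.pi)
E
python3 hand.py
```

```text
[[262.05607477 197.77102804]
 [459.20524017 197.59388646]] [[231.      163.     ]
 [495.44058 165.75166]] [[220.25987   90.167465]
 [480.32947   89.86581 ]]
plate [0.5238 0.2114 0.1324 0.1675] [ 1.9 -1.4 -0.7  0.1 -1.6  1.1  0.5  0.2]
box [0.5231 0.223  0.0512 0.1752] [-0.1  0.   0.1  0. ]
tool shift frac [ 0.0767  0.0067 -0.    ] turn -0.0023476257464761724
tool shift frac [ 0.0771  0.0086 -0.    ] turn -0.002437078577062309
```

```bash
cat >> hand.py <<'E'
print("--dots")
for fr in([0,1,3],[0,1,2,3]):
    P,r=solve(np.array([[-.045,.03],[.045,.03]]),D,[*c,.1334,yaw],fr); print(P.round(4),r,(R.T@np.r_[Q[:2]-P[:2],0]/.15).round(4),(P[3]-Q[3])/np.pi)
# side/top edges by gradient: columns at several rows, rows at several cols
for v in(180,215,230):
    row=g[v].astype(int); print(v,"L",225+int(np.argmax(np.diff(row[225:245]))),"R",480+int(np.argmin(np.diff(row[480:505]))))
for u in(245,300,400,480):
    col=g[:,u].astype(int); print(u,155+int(np.argmax(np.diff(col[155:175]))),col[158:170])
E
python3 hand.py | sed -n '/--/,$p'
```

```text
--dots
[0.5236 0.2114 0.1334 0.1761] [ 0.6 -0.  -0.6 -0.1] [ 0.0771  0.0097 -0.    ] 0.0002992242630823164
[0.5235 0.2116 0.1344 0.1759] [ 0.  0. -0.  0.] [ 0.0754  0.0106 -0.    ] 0.00022124251403835493
180 L 226 R 493
215 L 229 R 488
230 L 230 R 486
245 165 [151 151 149 146 185 190 188 206 248 245 243 242]
300 161 [152 151 149 144 186 193 191 211 245 246 243 242]
400 161 [133 143 106  88 181 189 186 211 234 226 221 221]
480 161 [ 55  54  51  35 180 189 185 213 232 224 221 221]
```

```bash
python3 -m inch '[[-1,[0.077,0.01,0],0],[-1,[0.077,0.01,0.1],0],[-1,[0.077,0.01,0.25],0],[-1,[0.077,0.01,0.37],0],[-1,[0.077,0.01,0.42],0]]' 
python3 -m inch '[[-1,[0,0,0],0],[-1,[0,0,0],0],[-1,[0,0,0],0]]' 
python3 snap.py h1
sed -n '1,/^g=/p' hand.py > hand2.py; cat >> hand2.py <<'E'
c=s["ee_pos"][:2]+.0195*R[:2,1]; z=s["ee_pos"][2]-.0084+.0098
def dotp(p):
    u,v=map(int,p.round()); k=g[v-16:v+17,u-16:u+17]; y,x=np.nonzero(k<150); print("n",len(x)); return [u-16+x.mean(),v-16+y.mean()]
M=lambda l,p:np.c_[l@np.array([[np.cos(p[3]),np.sin(p[3])],[-np.sin(p[3]),np.cos(p[3])]])+p[:2],np.full(len(l),p[2])]
dl=np.array([[-.045,.03],[.045,.03]]); bl=np.array([[-.085,.068],[.085,.068]])
D=np.array([dotp(p) for p in proj(w,M(dl,[*c,z,yaw]))]); bp=proj(w,M(bl,[.5228,.2229,.0512,.1749])); B=subpix(w,bp,4); print(D,B,bp)
Q,r=solve(bl,B,[.5228,.2229,.0512,.1749],[0,1,3]); print("box",Q.round(4),r)
for fr in([0,1,3],[0,1,2,3]):
    P,r=solve(dl,D,[*c,z,yaw],fr); print(P.round(4),r,(R.T@np.r_[Q[:2]-P[:2],0]/.15).round(4),(P[3]-Q[3])/np.pi)
E
python3 hand2.py
```

```text
t: 13.55
ee_pos: [0.5028, 0.2221, 0.0663]
tcp_rot: [-2.016, -2.406, 0.006]
force: [0.1, -0.3, -1.7]
grip_width: 0.0128
finger_force: 60.3
t: 13.85
ee_pos: [0.5058, 0.2229, 0.0709]
tcp_rot: [2.017, 2.407, 0.003]
force: [0.2, 1.2, -1.7]
grip_width: 0.0127
finger_force: 60.3
n 217
n 228
[[262.00921659 197.71428571]
 [459.27631579 197.54824561]] [[180.5901   113.49666 ]
 [526.50946  113.732216]] [[180.28030212 113.63512205]
 [526.33050935 113.92403392]]
box [0.5229 0.223  0.0512 0.175 ] [-0.1  0.   0.1  0. ]
[0.5248 0.2245 0.0724 0.1766] [ 1.  -0.  -1.  -0.1] [-0.0079 -0.0144 -0.    ] 0.0005098425046146936
[0.5245 0.2249 0.0739 0.1762] [0. 0. 0. 0.] [-0.0106 -0.0129 -0.    ] 0.00038223650393399717
```

```bash
python3 -m inch '[[-1,[-0.009,-0.013,0.02],0],[-1,[-0.009,-0.013,0.03],0],[-1,[-0.009,-0.013,0.03],0],[-1,[-0.009,-0.013,0.03],0]]' | grep ee
python3 snap.py h1; python3 hand2.py | tail -3
```

```text
ee_pos: [0.5032, 0.2209, 0.0651]
box [0.523  0.223  0.0512 0.1751] [-0.1  0.   0.1  0. ]
[0.5221 0.2226 0.0666 0.1768] [ 0.9 -0.  -0.9 -0.1] [0.0019 0.0068 0.    ] 0.0005460202294026651
[0.5218 0.2229 0.068  0.1765] [0. 0. 0. 0.] [-0.0006  0.0081  0.    ] 0.00042998181642195236
```

```bash
(python3 -m inch '[[-1,[0.001,0.006,0.01],0],[-1,[0.001,0.006,0.02],0],[-1,[0.001,0.006,0.02],0]]' 
python3 -m inch '[[-1,[0,0,0.013],0],[-1,[0,0,0.02],0],[-1,[0,0,0.02],0]]') | grep -E "ee|force:"
python3 snap.py h1; python3 hand2.py | tail -3
```

```text
ee_pos: [0.5039, 0.2212, 0.0618]
force: [0.4, -0.5, -2.9]
finger_force: 60.3
ee_pos: [0.5039, 0.2212, 0.0589]
force: [-0.2, -0.1, -1.6]
finger_force: 60.3
box [0.523  0.223  0.0512 0.1749] [-0.2  0.   0.2  0. ]
[0.5228 0.2229 0.0604 0.1768] [ 0.9 -0.  -0.9 -0.1] [ 0.0008  0.0014 -0.    ] 0.0006248221823518846
[0.5225 0.2232 0.0617 0.1765] [ 0.  0.  0. -0.] [-0.0016  0.0026 -0.    ] 0.000513596994574214
```

```bash
(for i in 1; do python3 -m inch '[[-1,[0,0,0.01],0],[-1,[0,0,0.01],0]]' 
python3 -m inch '[[-1,[0,0,0.01],0],[-1,[0,0,0.01],0]]' 
python3 -m inch '[[-1,[0,0,0.01],0],[-1,[0,0,0.01],0]]'
python3 -m inch '[[-1,[0,0,0.01],0],[-1,[0,0,0.01],0]]'; done) | grep -E "ee|^force:"
```

```text
ee_pos: [0.5039, 0.2212, 0.0575]
force: [-0.4, 0.3, -1.5]
ee_pos: [0.5039, 0.2212, 0.0559]
force: [-0.6, -0.0, -2.3]
ee_pos: [0.5039, 0.2213, 0.0545]
force: [0.1, 0.1, -2.9]
ee_pos: [0.5039, 0.2212, 0.0529]
force: [-0.0, 0.2, -2.5]
```

```bash
(python3 -m inch '[[-1,[0,0,0.007],0],[-1,[0,0,0.007],0]]' 
python3 -m inch '[[-1,[0,0,0.007],0],[-1,[0,0,0.007],0]]' 
python3 -m inch '[[-1,[0,0,0.007],0],[-1,[0,0,0.007],0]]'
python3 -m inch '[[-1,[0,0,0.007],0],[-1,[0,0,0.007],0]]') | grep -E "ee|^force:"
```

```text
ee_pos: [0.504, 0.2212, 0.052]
force: [-0.3, -0.4, -1.5]
ee_pos: [0.504, 0.2212, 0.0509]
force: [-0.0, -0.6, -2.8]
ee_pos: [0.504, 0.2212, 0.0499]
force: [0.2, -0.2, -2.2]
ee_pos: [0.504, 0.2212, 0.0488]
force: [-0.2, -0.1, -2.9]
```

```bash
(python3 -m inch '[[-1,[0,0,0.007],0],[-1,[0,0,0.007],0]]' 
python3 -m inch '[[-1,[0,0,0.007],0],[-1,[0,0,0.007],0]]' 
python3 -m inch '[[-1,[0,0,0.007],0],[-1,[0,0,0.007],0]]'
python3 -m inch '[[-1,[0,0,0.005],0],[-1,[0,0,0.005],0]]') | grep -E "ee|^force:"
```

```text
ee_pos: [0.5039, 0.2213, 0.0477]
force: [-0.0, 0.2, -2.2]
ee_pos: [0.504, 0.2212, 0.0467]
force: [0.2, 0.7, -2.3]
ee_pos: [0.504, 0.2213, 0.0457]
force: [-0.5, 0.4, -2.0]
ee_pos: [0.5041, 0.2213, 0.0453]
force: [-1.0, -0.1, 0.3]
```

First catch touched at TCP z 0.0453. I'll go on pressing in small steps while the grip holds the plate level.

```bash
(python3 -m inch '[[-1,[0,0,0.004],0],[-1,[0,0,0.004],0]]' 
python3 -m inch '[[-1,[0,0,0.004],0],[-1,[0,0,0.004],0]]' 
python3 -m inch '[[-1,[0,0,0.004],0],[-1,[0,0,0.004],0]]'
python3 -m inch '[[-1,[0,0,0.004],0],[-1,[0,0,0.004],0]]') | grep -E "ee|^force:"
```

```text
ee_pos: [0.5041, 0.2213, 0.0448]
force: [-2.9, -1.8, 3.6]
ee_pos: [0.5042, 0.2213, 0.0444]
force: [-3.8, -2.3, 4.8]
ee_pos: [0.5042, 0.2213, 0.0439]
force: [-3.6, -2.0, 5.1]
ee_pos: [0.5043, 0.2213, 0.0437]
force: [-5.2, -2.6, 8.8]
```

```bash
python3 -c "
from workcell import telemetry as T;print(T.state()['ft_torque'])"; (python3 -m inch '[[-1,[0,0,0.004],0],[-1,[0,0,0.004],0]]' 
python3 -m inch '[[-1,[0,0,0.004],0],[-1,[0,0,0.004],0]]') | grep -E "ee|^force:"
```

```text
[-0.28436851  0.85325069  0.03253653]
ee_pos: [0.5043, 0.2213, 0.0434]
force: [-5.5, -2.6, 10.3]
ee_pos: [0.5043, 0.2214, 0.043]
force: [-6.1, -2.2, 11.8]
```

```bash
(python3 -m inch '[[-1,[0,0,0.004],0],[-1,[0,0,0.004],0]]' 
python3 -m inch '[[-1,[0,0,0.004],0],[-1,[0,0,0.004],0]]'
python3 -m inch '[[-1,[0,0,0.004],0],[-1,[0,0,0.004],0]]') | grep -E "ee|^force:"; python3 -c "
from workcell import telemetry as T;s=T.state();print(s['ft_torque'],s['tcp_rot'])"
```

```text
ee_pos: [0.5043, 0.2214, 0.0428]
force: [-8.5, -2.7, 13.5]
ee_pos: [0.5043, 0.2214, 0.0424]
force: [-8.7, -2.4, 14.6]
ee_pos: [0.5043, 0.2214, 0.0418]
force: [-9.5, -3.1, 14.6]
[-0.50594649  1.32197953  0.03005279] [-2.01744561e+00 -2.40799340e+00  1.07061046e-03]
```

```bash
(python3 -m inch '[[-1,[0,0,0.004],0],[-1,[0,0,0.004],0]]' 
python3 -m inch '[[-1,[0,0,0.004],0],[-1,[0,0,0.004],0]]') | grep -E "ee|^force:"
```

```text
ee_pos: [0.5043, 0.2214, 0.0412]
force: [-8.8, -3.1, 14.0]
ee_pos: [0.5043, 0.2214, 0.0406]
force: [-8.8, -3.2, 14.2]
```

```bash
(python3 -m inch '[[-1,[0,0,0.004],0],[-1,[0,0,0.004],0]]' 
python3 -m inch '[[-1,[0,0,0.004],0],[-1,[0,0,0.004],0]]') | grep -E "ee|^force:"; python3 -c "
from workcell import telemetry as T;s=T.state();print(s['ft_torque'],s['tcp_rot'])"
```

```text
ee_pos: [0.5043, 0.2214, 0.04]
force: [-9.1, -2.4, 13.7]
ee_pos: [0.5043, 0.2214, 0.0396]
force: [-9.2, -3.1, 16.1]
[-0.58082763  1.42363269  0.05915074] [-2.01746056e+00 -2.40796074e+00  1.18836671e-03]
```

```bash
(python3 -m inch '[[-1,[0,0,0.004],0],[-1,[0,0,0.004],0]]' 
python3 -m inch '[[-1,[0,0,0.003],0],[-1,[0,0,0.003],0]]') | grep -E "ee|^force:"
```

```text
ee_pos: [0.5043, 0.2214, 0.0396]
force: [-11.3, -4.6, 19.4]
ee_pos: [0.5043, 0.2214, 0.0396]
force: [-12.5, -3.9, 21.9]
```

Solid stop at z 0.0396. I'll unload and let go with a narrow opening, to stay clear of the recess walls.

```bash
(python3 -m inch '[[-1,[0,0,-0.012],0],[-1,[0,0,-0.02],0],[-1,[0,0,-0.022],0]]'
python3 -m inch '[[-0.4,[0,0,0],0],[-0.4,[0,0,0],0],[-0.4,[0,0,0],0],[-0.4,[0,0,0],0],[-0.4,[0,0,0],0]]'
python3 -m inch '[[-0.4,[0,0,-0.1],0],[-0.4,[0,0,-0.3],0],[-0.4,[0,0,-0.45],0],[-0.4,[0,0,-0.45],0],[-0.4,[0,0,-0.45],0]]')| grep -E "ee|force:|width"
python3 snap.py f1
```

```text
ee_pos: [0.5044, 0.2214, 0.0397]
force: [-1.4, -0.4, 1.8]
grip_width: 0.0128
finger_force: 60.9
ee_pos: [0.5041, 0.2213, 0.0394]
force: [0.2, -0.1, -0.5]
grip_width: 0.0254
finger_force: 0.0
ee_pos: [0.5046, 0.2214, 0.1081]
force: [0.1, -0.6, -0.3]
grip_width: 0.0256
finger_force: 0.0
```

```bash
(python3 -m inch '[[-1,[0,0.2,0],0.25],[-1,[0,0.4,0],0.25],[-1,[0,0.433,0],0.25],[-1,[0,0.433,0],0.25],[-1,[0,0.433,0],0.25]]'
python3 -m inch '[[-1,[0,0,0],0.25],[-1,[0,0,0],0.25],[-1,[0,0,0],0.25],[-1,[0,0,0],0.25],[-1,[0,0,0],0.25]]'
python3 -m inch '[[-1,[0,0,0],0.05],[-1,[0,0,0],0.05],[-1,[0,0,0],0.05]]')| grep -E "ee|^force:|width"
python3 - <<'E'
from h import *; from workcell import telemetry as T
s=T.state(); R=Ro.from_rotvec(s["tcp_rot"]).as_matrix(); a=.1755; u=np.array([np.cos(a),np.sin(a)])
print(R.round(3),np.degrees(np.arctan2(R[1,0],R[0,0])))
for k in(.045,-.045): print(k,(R.T@np.r_[np.array([.5236,.2229])+k*u-s["ee_pos"][:2],0]/.15).round(3))
E
```

```text
ee_pos: [0.5671, 0.2323, 0.1047]
force: [0.3, -0.6, 0.5]
grip_width: 0.0003
ee_pos: [0.5668, 0.2323, 0.1048]
force: [-0.0, -0.2, 0.1]
grip_width: 0.0
ee_pos: [0.5672, 0.2324, 0.1056]
force: [-1.2, -0.1, -0.1]
grip_width: -0.0004
[[ 0.996  0.092 -0.002]
 [ 0.092 -0.996 -0.001]
 [-0.002  0.    -1.   ]] 5.287164332747826
0.045 [ 0.004  0.011 -0.   ]
-0.045 [-0.594  0.061  0.001]
```

```bash
(python3 -m inch '[[-1,[0.004,0.01,0.15],-0.026],[-1,[0.004,0.01,0.3],-0.026],[-1,[0.004,0.01,0.35],-0.026],[-1,[0.004,0.01,0.35],-0.026],[-1,[0.004,0.01,0.35],-0.026]]'
python3 -m inch '[[-1,[0,0,0.02],0],[-1,[0,0,0.03],0],[-1,[0,0,0.03],0]]'
python3 -m inch '[[-1,[0,0,0.015],0],[-1,[0,0,0.015],0]]'
python3 -m inch '[[-1,[0,0,0.013],0],[-1,[0,0,0.013],0]]')| grep -E "ee|^force:"
```

```text
ee_pos: [0.5692, 0.2313, 0.0551]
force: [0.6, 0.0, 0.0]
ee_pos: [0.5689, 0.2312, 0.0504]
force: [-1.0, 0.0, 0.4]
ee_pos: [0.5686, 0.2311, 0.0475]
force: [-0.2, -0.0, -1.3]
ee_pos: [0.5685, 0.2311, 0.0455]
force: [-0.3, 0.6, -0.4]
```

```bash
(python3 -m inch '[[-1,[0,0,0.013],0],[-1,[0,0,0.013],0]]'
python3 -m inch '[[-1,[0,0,0.013],0],[-1,[0,0,0.013],0]]'
python3 -m inch '[[-1,[0,0,0.013],0],[-1,[0,0,0.013],0]]'
python3 -m inch '[[-1,[0,0,0.01],0],[-1,[0,0,0.01],0]]')| grep -E "ee|^force:"
```

```text
ee_pos: [0.5685, 0.2311, 0.0435]
force: [0.0, -0.4, 1.1]
ee_pos: [0.5686, 0.2311, 0.0416]
force: [0.4, -1.0, -0.3]
ee_pos: [0.5685, 0.2311, 0.0396]
force: [-0.2, 0.1, -0.1]
ee_pos: [0.5686, 0.2312, 0.0382]
force: [-0.2, 0.8, -0.0]
```

```bash
(python3 -m inch '[[-1,[0,0,0.01],0],[-1,[0,0,0.01],0]]'
python3 -m inch '[[-1,[0,0,0.01],0],[-1,[0,0,0.01],0]]'
python3 -m inch '[[-1,[0,0,0.01],0],[-1,[0,0,0.01],0]]')| grep -E "ee|^force:"
```

```text
ee_pos: [0.5686, 0.2312, 0.0367]
force: [1.1, -0.5, 0.2]
ee_pos: [0.5686, 0.2311, 0.0352]
force: [0.0, 0.3, -0.4]
ee_pos: [0.569, 0.2313, 0.0343]
force: [-1.2, -0.4, 2.7]
```

```bash
(python3 -m inch '[[-1,[0,0,0.006],0],[-1,[0,0,0.006],0]]'
python3 -m inch '[[-1,[0,0,0.006],0],[-1,[0,0,0.006],0]]'
python3 -m inch '[[-1,[0,0,0.004],0],[-1,[0,0,0.004],0]]')| grep -E "ee|^force:"
```

```text
ee_pos: [0.569, 0.2313, 0.0343]
force: [-3.3, -1.3, 6.1]
ee_pos: [0.569, 0.2313, 0.0342]
force: [-4.9, -1.7, 10.9]
ee_pos: [0.5691, 0.2313, 0.0342]
force: [-7.1, -2.1, 13.6]
```

```bash
(python3 -m inch '[[-1,[0,0,0.008],0],[-1,[0,0,0.008],0]]'
python3 -m inch '[[-1,[0,0,0.005],0],[-1,[0,0,0.005],0],[-1,[0,0,0.005],0],[-1,[0,0,0.005],0]]'
python3 -m inch '[[-1,[0,0,-0.05],0],[-1,[0,0,-0.15],0],[-1,[0,0,-0.3],0],[-1,[0,0,-0.4],0],[-1,[0,0,-0.4],0]]'
python3 -m inch '[[-1,[-0.3,0.01,0],0],[-1,[-0.58,0.01,0],0],[-1,[-0.58,0.01,0],0],[-1,[-0.58,0.01,0],0]]')| grep -E "ee|^force:"
python3 - <<'E'
from h import *; from workcell import telemetry as T
s=T.state(); R=Ro.from_rotvec(s["tcp_rot"]).as_matrix(); a=.1755; u=np.array([np.cos(a),np.sin(a)])
for k in(-.046,.008): print(k,(R.T@np.r_[np.array([.5236,.2229])+k*u-s["ee_pos"][:2],.0365-s["ee_pos"][2]]/.15).round(3))
print(s["t"])
E
```

```text
ee_pos: [0.5691, 0.2313, 0.0341]
force: [-10.0, -3.2, 19.2]
ee_pos: [0.5691, 0.2313, 0.0341]
force: [-11.7, -4.0, 23.2]
ee_pos: [0.5709, 0.2318, 0.0931]
force: [0.5, -0.2, -0.3]
ee_pos: [0.4822, 0.2147, 0.0885]
force: [1.2, 0.2, -0.2]
-0.046 [-0.025 -0.006  0.347]
0.008 [ 0.335 -0.007  0.347]
27.75
```

The +x end is solid at 23 N. Now the −x end.

```bash
(python3 -m inch '[[-1,[-0.025,-0.006,0.1],0],[-1,[-0.025,-0.006,0.25],0],[-1,[-0.025,-0.006,0.33],0],[-1,[-0.025,-0.006,0.33],0],[-1,[-0.025,-0.006,0.33],0]]'
python3 -m inch '[[-1,[0,0,0.01],0],[-1,[0,0,0.01],0]]'
python3 -m inch '[[-1,[0,0,0.01],0],[-1,[0,0,0.01],0]]'
python3 -m inch '[[-1,[0,0,0.008],0],[-1,[0,0,0.008],0]]')| grep -E "ee|^force:"
```

```text
ee_pos: [0.4799, 0.2152, 0.0399]
force: [0.9, 0.4, 0.3]
ee_pos: [0.4802, 0.2154, 0.0394]
force: [-0.1, 0.5, 0.6]
ee_pos: [0.4796, 0.2152, 0.0374]
force: [-0.3, -0.5, -0.3]
ee_pos: [0.4793, 0.2151, 0.0358]
force: [-0.4, 0.3, -0.3]
```

```bash
(python3 -m inch '[[-1,[0,0,0.008],0],[-1,[0,0,0.008],0]]'
python3 -m inch '[[-1,[0,0,0.006],0],[-1,[0,0,0.006],0]]'
python3 -m inch '[[-1,[0,0,0.006],0],[-1,[0,0,0.006],0]]')| grep -E "ee|^force:"
```

```text
ee_pos: [0.4792, 0.2151, 0.0345]
force: [-0.4, -0.7, -0.1]
ee_pos: [0.4795, 0.2152, 0.0343]
force: [-2.2, -0.2, 3.6]
ee_pos: [0.4795, 0.2152, 0.0342]
force: [-4.1, -1.6, 10.3]
```

```bash
(python3 -m inch '[[-1,[0,0,0.006],0],[-1,[0,0,0.006],0]]'
python3 -m inch '[[-1,[0,0,0.005],0],[-1,[0,0,0.005],0]]')| grep -E "ee|^force:"
```

```text
ee_pos: [0.4795, 0.2152, 0.0341]
force: [-8.0, -2.6, 15.3]
ee_pos: [0.4795, 0.2152, 0.0341]
force: [-9.7, -2.6, 20.2]
```

Both ends stop at 0.0341, so the plate is level. Finish this end, then the firm push near the centre.

```bash
(python3 -m inch '[[-1,[0,0,0.004],0],[-1,[0,0,0.004],0],[-1,[0,0,0.004],0]]'
python3 -m inch '[[-1,[0,0,-0.05],0],[-1,[0,0,-0.15],0],[-1,[0,0,-0.3],0],[-1,[0,0,-0.35],0],[-1,[0,0,-0.35],0]]'
python3 -m inch '[[-1,[0.2,0,0],0],[-1,[0.37,0,0],0],[-1,[0.37,0,0],0],[-1,[0.37,0,0],0],[-1,[0.37,0,0],0]]')| grep -E "ee|^force:"
```

```text
ee_pos: [0.4795, 0.2152, 0.0341]
force: [-12.1, -4.1, 23.7]
ee_pos: [0.4808, 0.2155, 0.085]
force: [-0.4, 0.0, -0.0]
ee_pos: [0.5328, 0.2244, 0.082]
force: [-0.1, -0.2, 0.1]
```

```bash
(python3 -m inch '[[-1,[0,0,0.1],0],[-1,[0,0,0.22],0],[-1,[0,0,0.28],0],[-1,[0,0,0.28],0],[-1,[0,0,0.28],0]]'
python3 -m inch '[[-1,[0,0,0.01],0],[-1,[0,0,0.01],0]]'
python3 -m inch '[[-1,[0,0,0.01],0],[-1,[0,0,0.01],0]]')| grep -E "ee|^force:"
```

```text
ee_pos: [0.5338, 0.2246, 0.0409]
force: [0.3, 0.5, -0.1]
ee_pos: [0.5346, 0.2248, 0.0404]
force: [-0.4, -0.3, -0.2]
ee_pos: [0.5342, 0.2246, 0.0383]
force: [0.2, -0.7, 0.1]
```

```bash
(python3 -m inch '[[-1,[0,0,0.012],0],[-1,[0,0,0.012],0]]'
python3 -m inch '[[-1,[0,0,0.012],0],[-1,[0,0,0.012],0]]'
python3 -m inch '[[-1,[0,0,0.008],0],[-1,[0,0,0.008],0]]'
python3 -m inch '[[-1,[0,0,0.007],0],[-1,[0,0,0.007],0]]')| grep -E "ee|^force:"
```

```text
ee_pos: [0.5339, 0.2245, 0.0361]
force: [-0.3, -0.2, -0.1]
ee_pos: [0.5341, 0.2246, 0.0344]
force: [0.1, 0.6, -0.1]
ee_pos: [0.5342, 0.2246, 0.0343]
force: [-3.4, -1.0, 6.4]
ee_pos: [0.5342, 0.2246, 0.0342]
force: [-5.9, -1.0, 11.4]
```

```bash
(python3 -m inch '[[-1,[0,0,0.008],0],[-1,[0,0,0.008],0]]'
python3 -m inch '[[-1,[0,0,0.006],0],[-1,[0,0,0.006],0]]')| grep -E "ee|^force:"
```

```text
ee_pos: [0.5343, 0.2247, 0.0342]
force: [-8.8, -2.6, 17.4]
ee_pos: [0.5343, 0.2247, 0.0342]
force: [-12.0, -4.9, 22.1]
```

```bash
(python3 -m inch '[[-1,[0,0,0.005],0],[-1,[0,0,0.005],0],[-1,[0,0,0.005],0],[-1,[0,0,0.005],0],[-1,[0,0,0.005],0]]'
python3 -m inch '[[-1,[0,0,0],0],[-1,[0,0,0],0],[-1,[0,0,0],0],[-1,[0,0,0],0],[-1,[0,0,0],0]]')| grep -E "ee|^force:"
```

```text
ee_pos: [0.5343, 0.2247, 0.0341]
force: [-13.2, -4.1, 26.7]
ee_pos: [0.5343, 0.2247, 0.0342]
force: [-13.0, -3.7, 25.7]
```

No give under 26 N. Retract straight up and take a last look.

```bash
(python3 -m inch '[[-1,[0,0,-0.04],0],[-1,[0,0,-0.1],0],[-1,[0,0,-0.4],0],[-1,[0,0,-0.7],0],[-1,[0,0,-0.9],0]]'
python3 -m inch '[[-1,[-0.2,0,0],0],[-1,[-0.4,0,0],0],[-1,[-0.4,0,0],0],[-1,[-0.4,0,0],0],[-1,[-0.4,0,0],0]]')| grep -E "t:|ee|^force:"
python3 - <<'E'
from h import *; from workcell import optics,telemetry
w=wrist(optics,telemetry)["image"];s=optics.snapshot("scene")["image"]
cv2.imwrite("pics/end.png",np.hstack([cv2.resize(w[:,:],(400,250)),cv2.resize(s[190:315,290:490],(400,250),interpolation=cv2.INTER_CUBIC)])[:,:,::-1])
E
```

```text
t: 34.75
ee_pos: [0.5352, 0.2249, 0.1681]
tcp_rot: [-3.129, -0.268, -0.006]
force: [0.1, 0.9, 0.3]
t: 35.25
ee_pos: [0.4757, 0.2145, 0.1646]
tcp_rot: [-3.13, -0.268, -0.001]
force: [-0.6, -0.5, -0.8]
```

View pics/end.png

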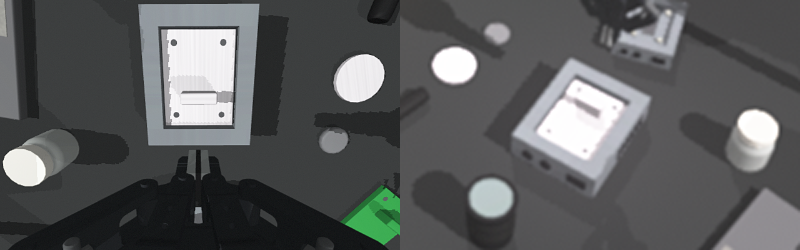

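The plate lies level inside the recess (wrist view (199,80), scene view (580,110)). The gripper is clear and nothing else has been disturbed.

```bash
python3 -c "
from workcell import close_job; print(close_job())"
```

```text
the job is handed in; nothing more can be done
None
```

The cover plate is seated in the larger grey box: level, with both ends stopping at the same height. It did not give under a last push of about 26 N held for 1 s; the highest reading while pressing was about 30 N, under the 40 N limit. I let go, nothing else was touched, and the job was handed in at about 35 s.

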